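Gauge the three bare spots on a glazed bowl with a sprung probe

TASK

Take the gauge probe from its rack and gently touch its sprung tip to the three bare clay patches on the upturned bowl, in this order: the one inside the foot ring, then the round one on the sloping flank, then the square one on the flank. At each patch hold the probe square to the surface, with the tip near the patch's middle and the spring slightly pressed for about a second, letting nothing but the probe touch the bowl; then put the probe back upright in its rack and let go, leaving the jar, small bowl and brush where they are.

Things in the scene. Friction and masses are not known exactly. Their poses are not given: they have to be found in the camera images.
- probe: Gauge probe in the rack. Origin: centre of the underside of its steel flange (36 mm diameter, 5 mm thick); z along the probe towards the handle. Black square handle 20 x 20 mm (sides along x and y) from z = +5 to +62 mm, steel button to +65. Steel shaft, 16 mm diameter, down to z = -58 mm, then a thin sprung plunger ending in an 8 mm ball at z = -80 mm.
- probe_tip (a point): The very end of the probe's sprung plunger (moves with it); 80 mm below the probe's origin when not pressed. The plunger gives up to 10 mm along the probe: about 1 N when just pressed, 6 N at the end of its travel, then it is rigid.
- rack: Fixed wooden rack, 90 x 90 mm base. A plate 80 x 80 x 10 mm, its top 100 mm above the table, stands on four thin steel legs; a square through hole 26 x 26 mm in its middle takes the probe's shaft and the flange rests on the plate. Origin: centre of the base's underside, on the table; z up.
- rack_top (a point): Middle of the rack's hole, at the level of the plate's top face.
- stand: Banding wheel (potter's turntable, locked, fixed to the table) with an upturned white bowl fixed on its round head, 190 mm diameter, all on one axis. Origin: centre of its foot's underside, on the table, z up. The head stands anywhere from 0 to 24 mm above its lowest setting, constant in a run and not reported.
- bowl_axis (a point): Middle of the bowl's level bottom, on the axis, with the head at its lowest (112 mm above the table; really 0 to 24 mm higher). Around it a foot ring, 90 mm outer, 76 mm inner diameter, stands 8 mm up. The flank falls from radius 45 mm at this level at 35 degrees to radius 105 mm, 42 mm lower; the rim's edge is 8 mm high below that. Patches are bare clay, 20 mm across, flush.
- mark_foot (a point): Middle of the round patch on the level bottom inside the foot ring, 14 mm off the axis, where it would be with the head at its lowest: the real one lies 0 to 24 mm straight above.
- mark_round (a point): Middle of the round patch on the sloping flank, 75 mm from the axis, where it would be with the head at its lowest: the real one lies 0 to 24 mm straight above. Its z axis is the surface's outward normal (35 degrees from vertical).
- mark_square (a point): Middle of the square patch on the sloping flank, 75 mm from the axis, where it would be with the head at its lowest: the real one lies 0 to 24 mm straight above. Its z axis is the surface's outward normal (35 degrees from vertical).
- jar: Bystander: lidded glass jar, 60 mm diameter, 85 mm high; origin at the centre of its underside.
- cup: Bystander: small blue bowl, 90 mm diameter, 50 mm high; origin at the centre of its underside.
- brush: Bystander: brush lying on the table along its x axis; origin on its underside.

How it is judged:
On the way, in this order (a step that is already met when the one before it is completed fails the run):
1. the probe's tip is pressed on the patch inside the foot ring, within 9 mm of its middle, probe within 12 degrees of square to it, with more than 1.2 N, for 0.5 s (contact force between probe and stand above 1.2 N and horizontal distance between probe_tip and mark_foot below 0.009 m and angle between probe's own z axis and vertical below 0.21 rad), for 0.5 s.
2. the tip is pressed in the same way on the round flank patch, probe square to the slope, for 0.5 s (contact force between probe and stand above 1.2 N and horizontal distance between probe_tip and mark_round below 0.009 m and angle between the z axis of probe and the z axis of mark_round, either way round below 0.21 rad), for 0.5 s.
3. the tip is pressed in the same way on the square flank patch, probe square to the slope, for 0.5 s (contact force between probe and stand above 1.2 N and horizontal distance between probe_tip and mark_square below 0.009 m and angle between the z axis of probe and the z axis of mark_square, either way round below 0.21 rad), for 0.5 s.
At the end, for the whole second after the job is handed in: The probe stands at rest in the rack, shaft in the hole (within 9 mm of its middle), flange resting on the plate (within 4 mm), upright within 6 degrees; jar, small bowl and brush are within 20 mm of where they started (horizontal distance between probe and rack_top below 0.009 m and z of probe in the frame of rack_top between -0.004 and 0.004 m and angle between probe's own z axis and vertical below 0.1 rad and linear speed of probe below 0.02 m/s and distance of each of jar, cup, brush from where it was at the start of the episode below 0.02 m); the robot touches nothing.
It fails at once if the probe presses on the bowl or its stand with more than 15 N (contact force between probe and stand above 15 N).
It fails at once if the fingers touch the bowl or its stand with more than 2 N (contact force between the fingers and stand above 2 N).
It fails at once if the arm touches the bowl or its stand with more than 2 N (contact force between the arm and stand above 2 N).
It fails at once if jar, small bowl or brush is moved by more than 20 mm (distance of any of jar, cup, brush from where it was at the start of the episode above 0.02 m).
It also fails if it takes over 72 s, if anything falls off the work surface, if the arm or the gripper's body presses on something with over 40 N, if the wrist force passes 120 N, or if a joint passes its speed limit or range.

ROBOT

A 6-joint arm with a two-finger parallel gripper is mounted at the origin on the work surface. World frame = base frame: x ahead of the robot, y to its left, z up, the work surface at z = 0. Lengths are in m, angles in rad, forces in N, time in s.
With the tool pointing down it reaches from about 0.4 to 0.825 m from the base axis. Payload 7 kg.
Tool frame: the origin (TCP) lies at the very end of the fingers, on their centre line; the grasp point (between the pads) lies 19 mm behind it; z points along the fingers, x is the direction in which the jaws open and shut, and the axes are right-handed (so a half turn about z gives the same grasp; the last joint's range is limited). The gripper opens to 88 mm and grips with 3 to 60 N. Pads are 19 mm wide; open, the fingers measure 130 mm over their backs; the gripper's body (78 mm by 193 mm) begins 47 mm behind the grasp point.
Start: joints at [-0.996, 0.359, 0.012, 0, -1.224, -0.288], TCP at [0.191, -0.647, 0.192] pointing down, gripper open.
Joint ranges: [-3.07, 3.07], [-1.43, 2.12], [-1.02, 1.25], [-3.03, 1.67], [-3.05, -0], [-3.03, 3.03]. Speed limits (rad/s): [2.39, 2.39, 3.01, 3.14, 3.14, 3.14].

INTERFACE

Orientations are given as [roll, pitch, yaw] about the fixed x, y, z axes, in that order (R = Rz(yaw) Ry(pitch) Rx(roll)).
In Python, from station import telemetry, grab_frame, arm, regions_of, pinpoint gives the robot as it stands. The module is installed in compiled form; this text tells all that it offers.
- The arm moves only by the shell command python3 -m inch 'ROWS' [FORCE]. ROWS is text: rows parted by semicolons, each of 7 numbers parted by spaces: the opening, from 0 (shut) to 1 (fully open), then the shift along the world's x, y, z in cm, then the turn, a rotation vector about the world's x, y, z in degrees. A call has 1 to 12 rows; each row is the pose to reach, as a shift and turn from the pose measured when the call began; what a row does not reach only later rows make up. A row lasts 1/8 s, in which the tool goes at most 62.5 mm and 10.7 degrees, less where a joint would pass 70% of its speed; a pose out of reach is approached as far as the arm can. A call with a gripper value outside its range is refused whole. The fingers move at their own pace and stop on an object; FORCE is the grip in N (left out, the last holds). Time passes only in rows, so rows that repeat a pose let the fingers close. It gives the time, the measured TCP pose, the force and the opening at its end, in the units of the state.
- telemetry.get_state(): the state, without advancing time (a new reading comes with each control period).
- grab_frame(name): name is "side" or "top"; returns a dict with "pixels" (420x560x3 uint8, red, green, blue), "fx", "fy", "cx", "cy" (pixels), "R" (3x3) and "t" (3): a world point X has camera coordinates R X + t. Camera axes: x right, y down, z forward; pixel columns grow to the right and rows downward; lengths in m; the calibration is good to about 2 mm. A picture is of the moment at which its call begins. There is no depth.
- arm.job_done(): hands the job in, once; it reports no verdict.
Trained networks look in the newest picture that a camera, given by its name, has taken for a name from the list of things; names that differ only in an ending like _2 or _b are one class to them, and where a whole thing is asked for, a point or a joint stands for the part that bears it (a point fixed in the world has none). Each returns a list of dicts, best first, with "p" (0 to 1); they miss things now and then, are a little off and sometimes report something else, mostly with a low value. They report only what shows in the picture. A call takes as long as a camera call.
- regions_of(camera, name): "pixels" (420x560 bool, what is visible of it) and "bbox" ([left, top, right, bottom] in pixels, round what is visible of it).
- pinpoint(camera, name): "location" ([column, row] in pixels: a listed point, or the origin of a listed thing).
The state is a dict: "t": time; "q": joint angles; "qd": joint speeds; "joint_efforts": joint torques, N m; "eef_pos": TCP position; "ee_rot": TCP orientation; "force": force on the tool from outside, world axes, zero at the start; "moment": the same for the moment, N m; "width": finger opening in m.
Only numpy, scipy, OpenCV 4.12 (cv2) and the standard library are available. Lean on these libraries where they do the work, as an engineer would, in place of code of your own. Each camera call takes 0.05 s, during which the arm holds its last target. There are 200 camera calls.

## Working session

There is one attempt and no reset: what is moved stays moved. The work goes in short steps, Python scripts to look and compute and a shell command to move; the robot and the scene stay as the last step left them, time stands still between calls to the robot, and variables do not carry over. Pictures are saved under pics/ and viewed, about 8 in all and at most 12, crops included, and the job is handed in when it is done.

```bash
mkdir -p pics
cat > h.py <<'E'
import numpy as np, cv2
from station import telemetry, grab_frame, arm, regions_of, pinpoint
def P(f): 
    return np.array([[f['fx'],0,f['cx']],[0,f['fy'],f['cy']],[0,0,1]])@np.c_[np.array(f['R']),np.array(f['t'])]
def tri(F,a,b):
    X=cv2.triangulatePoints(P(F['side']),P(F['top']),np.float64(a).reshape(2,1),np.float64(b).reshape(2,1)).ravel();return X[:3]/X[3]
def ray_z(f,px,z):
    M=P(f);A=M[:,:3];c=-np.linalg.inv(A)@M[:,3];d=np.linalg.inv(A)@np.array([px[0],px[1],1]);return c+d*(z-c[2])/d[2]
def proj(f,X):
    p=P(f)@np.r_[X,1];return p[:2]/p[2]
E
python3 - <<'E'
from h import *
s=telemetry.get_state();print({k:np.round(v,3) for k,v in s.items()})
F={n:grab_frame(n) for n in('side','top')}
for n in F: cv2.imwrite(f'pics/{n}0.png',F[n]['pixels'][:,:,::-1]);print(n,F[n]['fx'],np.round(F[n]['R'],3).tolist(),np.round(F[n]['t'],3))
for o in 'probe probe_tip rack rack_top stand bowl_axis mark_foot mark_round mark_square jar cup brush'.split():
    r={n:pinpoint(n,o) for n in F}
    print(o,{n:[(np.round(d['location'],1).tolist(),round(d['p'],2)) for d in r[n][:3]] for n in r}, np.round(tri(F,r['side'][0]['location'],r['top'][0]['location']),4) if r['side'] and r['top'] else '')
E
```

```text
{'t': np.float64(0.0), 'q': array([-0.996,  0.359,  0.011, -0.   , -1.224, -0.288]), 'qd': array([ 0.002, -0.001, -0.   , -0.001, -0.001,  0.001]), 'joint_efforts': array([-0.0000e+00, -5.8271e+01,  2.9306e+01,  6.9980e+00,  7.0000e-03,
       -0.0000e+00]), 'eef_pos': array([ 0.191, -0.647,  0.191]), 'ee_rot': array([-3.141e+00, -2.000e-03,  1.857e+00]), 'force': array([-0.085,  0.317,  0.475]), 'moment': array([0.005, 0.016, 0.01 ]), 'width': np.float64(0.088)}
side 534.7905487637707 [[-0.888, -0.459, 0.01], [-0.315, 0.592, -0.742], [0.335, -0.662, -0.67]] [0.53  0.271 0.988]
top 394.78505340828417 [[-0.012, -1.0, 0.011], [-0.996, 0.011, -0.09], [0.09, -0.012, -0.996]] [-0.002  0.607  0.913]
probe {'side': [([388.4, 144.8], 0.9)], 'top': [([428.6, 269.2], 0.8)]} [ 0.4642 -0.3229  0.1044]
probe_tip {'side': [], 'top': []} 
rack {'side': [([379.0, 177.6], 0.75)], 'top': [([157.7, 255.3], 0.54), ([256.1, 197.9], 0.43)]} [0.4148 0.1591 0.3871]
rack_top {'side': [([387.4, 144.4], 0.76)], 'top': [([429.1, 272.1], 0.78)]} [ 0.4632 -0.3207  0.1075]
stand {'side': [([259.8, 230.9], 0.86)], 'top': [([288.6, 194.2], 0.7), ([159.1, 254.9], 0.16)]} [ 0.6508 -0.023  -0.011 ]
bowl_axis {'side': [([262.3, 190.2], 0.65)], 'top': [([286.5, 186.1], 0.56)]} [ 0.6449 -0.0179  0.1189]
mark_foot {'side': [([253.7, 188.8], 0.85)], 'top': [([319.6, 203.0], 0.63), ([289.8, 183.1], 0.6)]} [ 0.6617 -0.0691  0.076 ]
mark_round {'side': [([289.5, 185.7], 0.6)], 'top': [([322.5, 204.4], 0.82)]} [ 0.6141 -0.0963  0.0847]
mark_square {'side': [([254.9, 226.1], 0.57)], 'top': [([253.3, 196.5], 0.74)]} [0.6246 0.055  0.085 ]
jar {'side': [([248.4, 364.3], 0.9)], 'top': [([157.7, 254.2], 0.59)]} [5.027e-01 2.944e-01 1.000e-04]
cup {'side': [([304.1, 162.6], 0.8)], 'top': [([400.1, 186.0], 0.63)]} [ 0.669  -0.3017 -0.0096]
brush {'side': [([125.5, 346.0], 0.57)], 'top': [([134.2, 164.2], 0.96)]} [ 0.7284  0.3611 -0.0125]
```

Run:
```python
import cv2
a=cv2.imread('pics/side0.png');b=cv2.imread('pics/top0.png')
cv2.imwrite('pics/a1.png',cv2.resize(a[60:400,80:500],(800,648))[:600]) 
cv2.imwrite('pics/b1.png',cv2.resize(b[120:330,120:470],(800,480),interpolation=cv2.INTER_CUBIC))
```

```text
(no output)
```

View pics/a1.png

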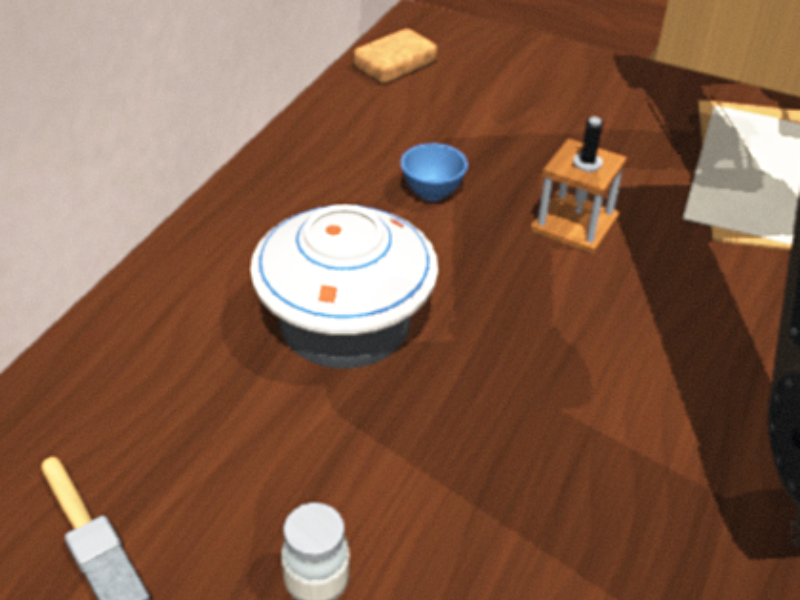

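View pics/b1.png

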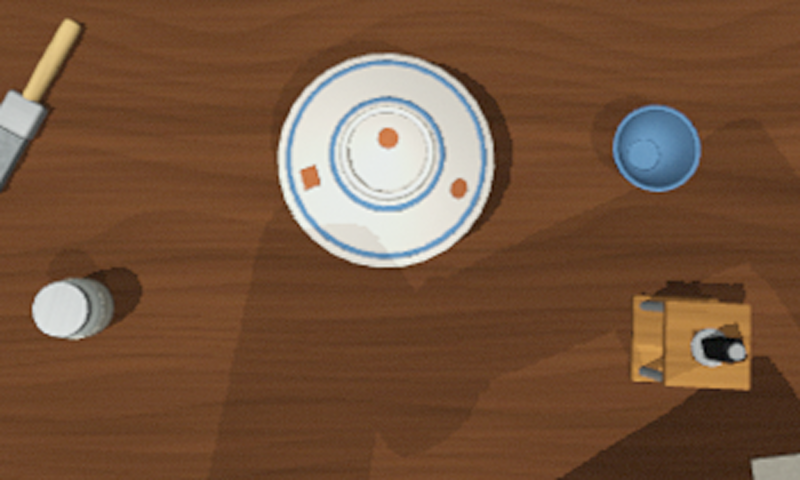

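The side view shows the orange patches: foot at crop (333,230), square at (328,294), and the round one partly hidden at (397,223). The top view shows foot (388,138), square (310,177) and round (459,188). The probe stands in the rack at crop (715,347). Next I'll locate the patches by colour and fit the bowl model to them.

Run:
```python
from h import *
from scipy.optimize import least_squares
F={n:grab_frame(n) for n in('side','top')}
W={'side':(200,140,320,260),'top':(235,135,345,245)}
B={}
for n,f in F.items():
    l,t,r,b=W[n];im=f['pixels'][t:b,l:r].astype(int)
    m=((im[...,0]-im[...,2]>50)&(im[...,0]>150)).astype(np.uint8)
    k,_,st,c=cv2.connectedComponentsWithStats(m)
    B[n]=[(c[i]+[l,t]) for i in range(1,k) if st[i,4]>6]
    print(n,[(np.round(c[i]+[l,t],1).tolist(),int(st[i,4])) for i in range(1,k)])
g={'side':{'foot':(254.8,180.6),'sq':(252,214),'rd':(288,177)},'top':{'foot':(289.8,180.4),'sq':(255.6,197.4),'rd':(320.8,202.2)}}
obs={n:{k:min(B[n],key=lambda c:np.hypot(*(c-np.array(v)))) for k,v in g[n].items()} for n in g}
for k in('foot','sq','rd'):print(k,np.round(tri(F,obs['side'][k],obs['top'][k]),4))
def pts(p):
    x,y,h,a,b,c=p;z=.112+h;zf=z-.03*np.tan(np.radians(35))
    return {'foot':[x+.014*np.cos(a),y+.014*np.sin(a),z],'sq':[x+.075*np.cos(b),y+.075*np.sin(b),zf],'rd':[x+.075*np.cos(c),y+.075*np.sin(c),zf]}
def res(p): 
    q=pts(p);return np.concatenate([proj(F[n],q[k])-obs[n][k] for n in obs for k in q])
s=least_squares(res,[.645,-.018,.012,0,2,-2]);print(np.round(s.x,4),np.round(s.fun,1))
for k,v in pts(s.x).items():print(k,np.round(v,4))
# rack plate & handle
f=F['top']
for n in F:
    for o in('probe','rack'):
        r=regions_of(n,o)
        for d in r[:1]:
            m=d['pixels'].astype(np.uint8);print(n,o,round(d['p'],2),d['bbox'],cv2.minAreaRect(cv2.findNonZero(m)))
cv2.imwrite('pics/r1.png',np.hstack([cv2.resize(F['top']['pixels'][240:300,390:460,::-1],(400,343),interpolation=cv2.INTER_CUBIC),cv2.resize(F['side']['pixels'][110:190,350:420,::-1],(300,343),interpolation=cv2.INTER_CUBIC)]))
```

```text
side [([287.8, 176.8], 17), ([254.7, 180.2], 40), ([219.5, 181.5], 2), ([301.0, 181.0], 3), ([305.0, 186.0], 3), ([215.0, 187.0], 1), ([214.0, 189.0], 1), ([307.0, 189.5], 2), ([213.0, 191.0], 1), ([212.0, 193.5], 2), ([308.0, 192.0], 1), ([309.0, 195.0], 3), ([211.0, 199.5], 8), ([251.6, 213.8], 79), ([308.0, 209.0], 1)]
top [([289.4, 180.0], 62), ([255.2, 197.2], 64), ([320.2, 202.0], 50)]
foot [ 0.661  -0.0214  0.1369]
sq [0.6277 0.0524 0.1153]
rd [ 0.6156 -0.0882  0.1158]
[ 0.6467 -0.0202  0.0246 -0.1011  1.8309 -2.0028] [ 0.7  0.2  0.6 -0.   0.6  0.1 -0.2 -0.6 -0.3 -0.6 -0.3 -0.6]
foot [ 0.6606 -0.0216  0.1366]
sq [0.6274 0.0523 0.1156]
rd [ 0.6153 -0.0883  0.1156]
side probe 0.77 [380.5, 120.6, 397.7, 169.0] ((388.0, 146.0), (50.0, 14.0), 90.0)
side rack 0.96 [358.2, 132.0, 406.0, 193.1] ((383.4495544433594, 162.33486938476562), (43.58110046386719, 52.872013092041016), 16.699243545532227)
top probe 0.57 [418.7, 264.7, 447.3, 283.3] ((433.5, 272.0), (16.0, 23.0), 90.0)
top rack 0.69 [390.2, 250.2, 446.5, 291.6] ((420.7568664550781, 269.36285400390625), (53.68294143676758, 39.101158142089844), 2.8624050617218018)
```

View pics/r1.png

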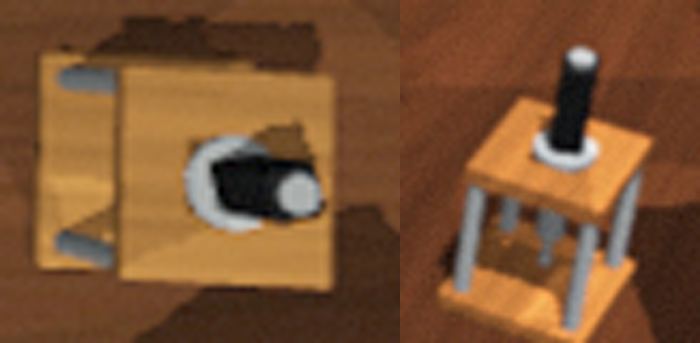

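The close crop shows the probe seated upright. Its flange is at about top pixel (430,272), and the handle may be turned slightly against the rack. I'll fit the handle silhouette to get its yaw.

```bash
cat >> h.py <<'E'
from scipy.optimize import minimize
from scipy.spatial.transform import Rotation as Rn
def box(x,y,z,yaw,hs,z0,z1):
    c,s=np.cos(yaw),np.sin(yaw)
    return [np.array([x+c*a-s*b,y+s*a+c*b,z+k]) for a in(-hs,hs) for b in(-hs,hs) for k in(z0,z1)]
E
python3 - <<'E'
from h import *
F={n:grab_frame(n) for n in('side','top')}
W={'side':(370,105,410,160),'top':(415,255,460,292)}
S=8;obs={}
for n,(l,t,r,b) in W.items():
    im=cv2.resize(F[n]['pixels'][t:b,l:r],None,fx=S,fy=S,interpolation=cv2.INTER_CUBIC).astype(int)
    m=(im.max(2)<48)
    obs[n]=m;
print({n:int(m.sum()/64) for n,m in obs.items()})
def cost(p,show=False):
    e=0
    for n,(l,t,r,b) in W.items():
        pts=np.array([proj(F[n],X) for X in box(p[0],p[1],p[2],p[3],.010,.005,.062)])
        h=cv2.convexHull((((pts-[l,t]+.5)*S)).astype(np.int32))
        m=np.zeros(obs[n].shape,np.uint8);cv2.fillConvexPoly(m,h,1)
        e+=1-(m.astype(bool)&obs[n]).sum()/(m.astype(bool)|obs[n]).sum()
    return e
R=[]
for y in np.radians(range(-45,45,10)):
    s=minimize(cost,[.464,-.322,.1,y],method='Nelder-Mead',options={'initial_simplex':np.array([[.464,-.322,.1,y]]+[[.464+.004*(i==0),-.322+.004*(i==1),.1+.004*(i==2),y+.15*(i==3)] for i in range(4)])})
    R.append((s.fun,*s.x[:3],np.degrees(s.x[3])))
for r in sorted(R)[:5]:print(np.round(r,4))
print([np.round(cost([.464,-.322,.1025,np.radians(y)]),3) for y in range(-45,45,10)])
im=[cv2.resize(F[n]['pixels'][t:b,l:r,::-1],None,fx=8,fy=8,interpolation=cv2.INTER_CUBIC) for n,(l,t,r,b) in W.items()]
best=sorted(R)[0]
for (n,(l,t,r,b)),i in zip(W.items(),im):
    pts=np.array([proj(F[n],X) for X in box(*best[1:4],np.radians(best[4]),.010,.005,.062)])
    q=((pts-[l,t]+.5)*S).astype(int)
    for a in range(8):
        for c in range(a):
            if bin(a^c).count('1')==1: cv2.line(i,tuple(map(int,q[a])),tuple(map(int,q[c])),(0,255,0),1)
o=np.zeros((440,700,3),np.uint8);o[:440,:320]=im[0];o[:296,330:690]=im[1];cv2.imwrite('pics/h1.png',o)
E
```

```text
{'side': 133, 'top': 115}
[ 0.8915  0.4638 -0.3278  0.0942 11.8547]
[ 0.892   0.4632 -0.3247  0.0963 12.0039]
[ 0.8965  0.4636 -0.3252  0.0978 12.0858]
[ 0.8977  0.4629 -0.3232  0.0987 12.1389]
[ 0.8997  0.4633 -0.3234  0.0999 12.1168]
[np.float64(1.066), np.float64(1.065), np.float64(1.038), np.float64(1.031), np.float64(0.99), np.float64(0.945), np.float64(0.933), np.float64(1.003), np.float64(1.049)]
```

View pics/h1.png

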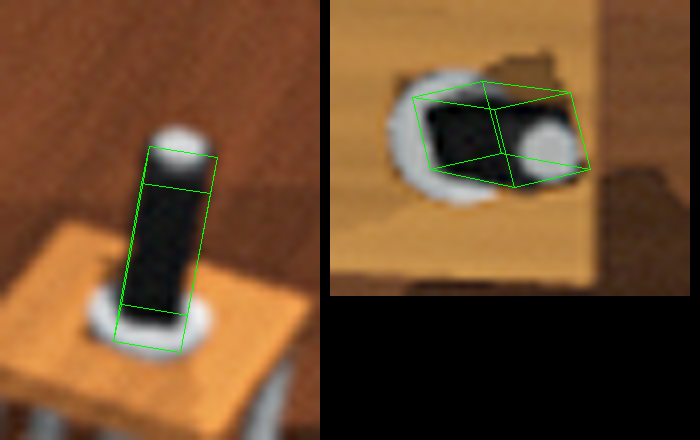

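Run:
```python
from h import *
F={n:grab_frame(n) for n in('side','top')}
print(tri(F,(388.3,143.5),(430.1,271.6)), ray_z(F['side'],(388.3,143.5),.105),ray_z(F['top'],(430.1,271.6),.105))
# button top centre: top (548,147)->, side (180,145)
print(tri(F,(180/8+369.5,144/8+104.5),(218/8+414.5,148/8+254.5)))
print(telemetry.get_state()['ee_rot'])
```

```text
[ 0.4628728  -0.32298342  0.10874429] [ 0.46479945 -0.32778204  0.105     ] [ 0.46115712 -0.3249304   0.105     ]
[ 0.46366244 -0.32405492  0.16751925]
[-3.14152404e+00 -7.39594362e-05  1.85762202e+00]
```

```bash
python3 -m inch '1 5 6 3 0 0 -2; 1 11 13 3 0 0 -4.4; 1 16 19 3 0 0 -4.4; 1 22 26 3 0 0 -4.4; 1 27.2 32.3 3 0 0 -4.4; 1 27.2 32.3 3 0 0 -4.4; 1 27.2 32.3 3 0 0 -4.4; 1 27.2 32.3 3 0 0 -4.4' 15
python3 - <<'E'
from h import *
s=telemetry.get_state();print(np.round(s['q'],3),s['eef_pos'],s['ee_rot'],s['force'])
f=grab_frame('side');cv2.imwrite('pics/c1.png',cv2.resize(f['pixels'][60:200,320:480,::-1],(680,595),interpolation=cv2.INTER_CUBIC))
E
```

```text
t: 2.8
eef_pos: [0.465, -0.3219, 0.2224]
ee_rot: [3.141, 0.0, 1.785]
force: [-1.0, -0.1, 0.5]
width: 0.0876
[-0.26   0.16  -0.187 -0.    -1.223 -1.097] [ 0.46502792 -0.32192791  0.22243528] [3.14091359e+00 1.40355542e-04 1.78509557e+00] [-0.98073219 -0.09927593  0.49453732]
```

View pics/c1.png

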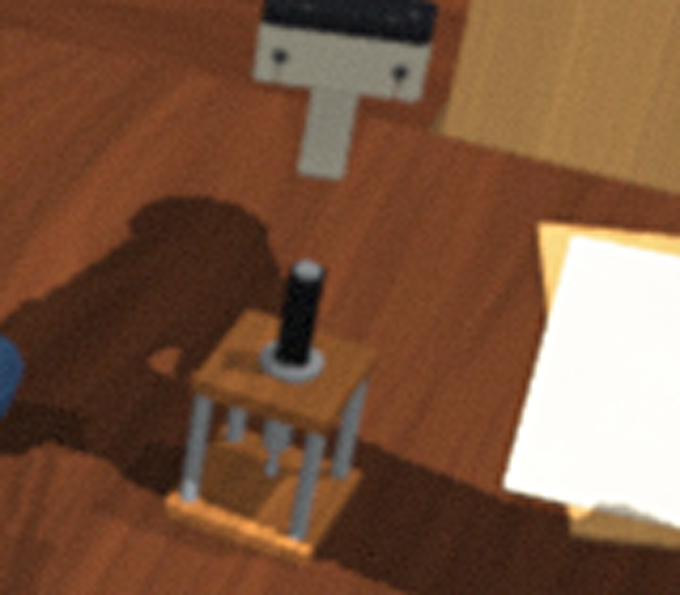

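The jaws are directly above the handle, which stands clear. I'll go down and close.

```bash
python3 -m inch '1 -0.2 -0.2 -5 0 0 0; 1 -0.2 -0.2 -9 0 0 0; 1 -0.2 -0.2 -10.2 0 0 0; 1 -0.2 -0.2 -10.2 0 0 0; 0 -0.2 -0.2 -10.2 0 0 0; 0 -0.2 -0.2 -10.2 0 0 0; 0 -0.2 -0.2 -10.2 0 0 0; 0 -0.2 -0.2 -10.2 0 0 0; 0 -0.2 -0.2 -10.2 0 0 0; 0 -0.2 -0.2 -10.2 0 0 0' 20
python3 -c "
from h import *
s=telemetry.get_state();print(s['width'],s['force'],s['moment'],s['eef_pos'])"
```

```text
t: 4.1
eef_pos: [0.462, -0.325, 0.1203]
ee_rot: [3.142, 0.0, 1.784]
force: [-0.0, 1.2, -0.2]
width: 0.0335
0.033476830163627964 [-5.47741411e-04  1.20519055e+00 -2.16023765e-01] [0.02126052 0.05478549 0.0717239 ] [ 0.46195693 -0.32503634  0.12033763]
```

```bash
python3 -m inch '0 0 0 0 0 0 0; 0 0 0 0 0 0 0; 0 0 0 0 0 0 0;0 0 0 0 0 0 0' 30
python3 - <<'E'
from h import *
s=telemetry.get_state();print(s['width'],s['force'],s['moment'])
F={n:grab_frame(n) for n in('side','top')}
a=cv2.resize(F['side']['pixels'][90:200,340:440,::-1],(400,440),interpolation=cv2.INTER_CUBIC)
b=cv2.resize(F['top']['pixels'][230:340,370:470,::-1],(400,440),interpolation=cv2.INTER_CUBIC)
cv2.imwrite('pics/d1.png',np.hstack([a,b]))
E
```

```text
t: 4.6
eef_pos: [0.462, -0.3251, 0.1203]
ee_rot: [3.141, 0.0, 1.784]
force: [0.9, -0.5, 0.0]
width: 0.0194
0.01943488098482937 [ 0.91848006 -0.5365869   0.02780171] [-0.04246772 -0.02312098 -0.00643112]
```

View pics/d1.png

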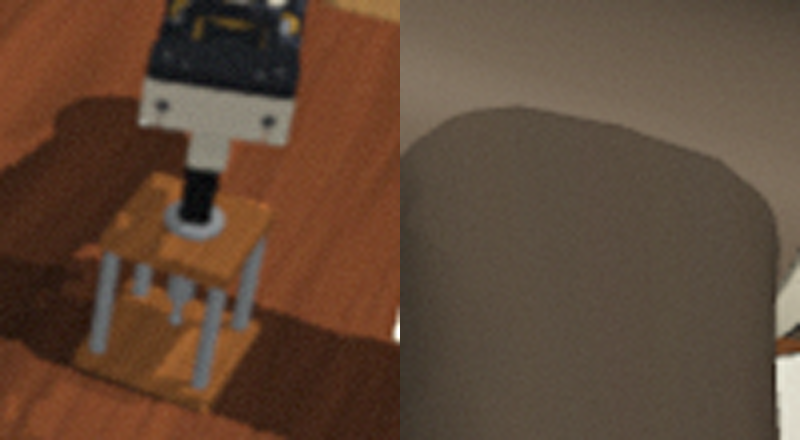

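The handle is gripped at 19.4 mm width, with the flange still on the plate at side crop (195,218). I'll lift straight up and go above the foot patch.

```bash
python3 -m inch '0 0 0 4 0 0 0; 0 0 0 9 0 0 0; 0 0 0 13 0 0 0; 0 0 0 16 0 0 0; 0 4 6 17 0 0 0; 0 8 12 17 0 0 0; 0 12 18 17 0 0 0; 0 16 24 17 0 0 0; 0 18.5 28.5 17 0 0 0; 0 19.8 30.3 17 0 0 0; 0 19.8 30.3 17 0 0 0; 0 19.8 30.3 17 0 0 0'
python3 - <<'E'
from h import *
s=telemetry.get_state();print(s['width'],s['q'],s['force'])
for n in('side','top'):
    f=grab_frame(n);print(n,[(d['location'],round(d['p'],2)) for d in pinpoint(n,'probe_tip')[:2]],proj(f,s['eef_pos']-[0,0,.1003]))
    cv2.imwrite(f'pics/e_{n}.png',f['pixels'][:,:,::-1])
a=cv2.imread('pics/e_side.png')[80:240,190:350];b=cv2.imread('pics/e_top.png')[120:280,210:370]
cv2.imwrite('pics/e1.png',np.hstack([cv2.resize(i,(400,400),interpolation=cv2.INTER_CUBIC) for i in(a,b)]))
E
```

```text
t: 6.2
eef_pos: [0.6596, -0.0219, 0.2897]
ee_rot: [-3.14, 0.0, 1.785]
force: [0.6, 0.2, -0.9]
width: 0.0197
0.019696262311184723 [ 2.61679228e-01  2.93725588e-01  1.36392902e-01 -2.13230662e-05
 -1.41476131e+00 -1.61862898e+00] [ 0.57599629  0.15788177 -0.90131818]
side [] [255.45119274 160.5703156 ]
top [] [289.9951062  175.53338244]
```

View pics/e1.png

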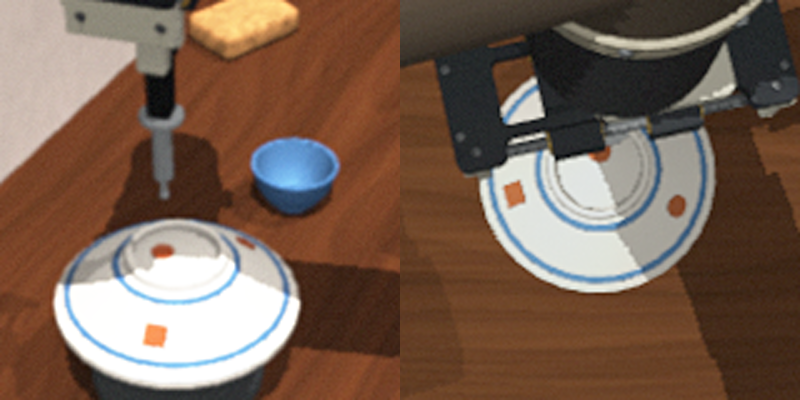

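The side view shows the tip at crop (165,198), directly above the foot patch at (161,250) and about 1–2 mm off. I'll come down in steps, watching the force.

```bash
python3 -m inch '0 0.2 0 -2 0 0 0; 0 0.2 0 -4 0 0 0; 0 0.2 0 -4.6 0 0 0; 0 0.2 0 -4.6 0 0 0; 0 0.2 0 -4.6 0 0 0'; python3 -m inch '0 0 0 -0.2 0 0 0; 0 0 0 -0.4 0 0 0; 0 0 0 -0.6 0 0 0; 0 0 0 -0.6 0 0 0';python3 -c "
from h import *
for i in range(4):
  grab_frame('side');print(telemetry.get_state()['force'])"
```

```text
t: 7.02
eef_pos: [0.662, -0.0233, 0.246]
ee_rot: [3.139, 0.0, 1.783]
force: [-0.2, -0.4, -1.9]
width: 0.0198
t: 7.52
eef_pos: [0.6619, -0.0233, 0.2396]
ee_rot: [3.14, 0.0, 1.783]
force: [0.3, -0.5, -1.0]
width: 0.0195
[-0.01783478 -0.08713639 -1.82462872]
[-0.11495511  0.13535427 -1.17170552]
[ 0.34548984 -0.11393938 -1.40002472]
[ 0.7235617  -0.33658963 -1.02448249]
```

```bash
cat > fz.py <<'E'
from h import *
L=[]
for i in range(6): grab_frame('side');L.append(telemetry.get_state()['force'])
print('F',np.mean(L,0).round(2),'z',telemetry.get_state()['eef_pos'].round(4))
E
python3 -m inch '0 0 0 -0.15 0 0 0; 0 0 0 -0.3 0 0 0; 0 0 0 -0.3 0 0 0'; python3 fz.py;  python3 -m inch '0 0 0 -0.15 0 0 0; 0 0 0 -0.25 0 0 0; 0 0 0 -0.25 0 0 0';python3 fz.py
```

```text
t: 8.1
eef_pos: [0.6619, -0.0233, 0.2367]
ee_rot: [3.14, 0.0, 1.783]
force: [0.3, -0.3, -1.2]
width: 0.0195
F [ 0.48 -0.3  -1.39] z [ 0.6621 -0.0233  0.2371]
t: 8.78
eef_pos: [0.662, -0.0233, 0.2344]
ee_rot: [3.139, 0.0, 1.783]
force: [-0.3, -0.3, -0.6]
width: 0.0197
F [-0.26 -0.17 -1.13] z [ 0.6621 -0.0233  0.2346]
```

```bash
python3 -m inch '0 0 0 -0.1 0 0 0; 0 0 0 -0.2 0 0 0; 0 0 0 -0.2 0 0 0'; python3 fz.py;  python3 -m inch '0 0 0 -0.1 0 0 0; 0 0 0 -0.2 0 0 0; 0 0 0 -0.2 0 0 0';python3 fz.py
```

```text
t: 9.45
eef_pos: [0.6622, -0.0233, 0.2327]
ee_rot: [3.139, 0.001, 1.783]
force: [-0.2, -0.7, 0.5]
width: 0.0196
F [-0.08 -0.15  0.53] z [ 0.6621 -0.0233  0.2327]
t: 10.12
eef_pos: [0.6622, -0.0234, 0.2307]
ee_rot: [3.139, 0.0, 1.783]
force: [-0.0, 0.2, 1.0]
width: 0.0194
F [-0.14 -0.03  1.27] z [ 0.6622 -0.0233  0.2307]
```

```bash
python3 -m inch '0 0 0 -0.05 0 0 0; 0 0 0 -0.05 0 0 0; 0 0 0 -0.05 0 0 0; 0 0 0 -0.05 0 0 0; 0 0 0 -0.05 0 0 0; 0 0 0 -0.05 0 0 0; 0 0 0 -0.05 0 0 0'
python3 - <<'E'
from h import *
f=grab_frame('side');s=telemetry.get_state();print(s['force'],proj(f,[.6606,-.0216,.134]),proj(f,s['eef_pos']-[0,0,.0995]))
cv2.imwrite('pics/f1.png',cv2.resize(f['pixels'][150:200,225:285,::-1],(720,600),interpolation=cv2.INTER_CUBIC))
E
```

```text
t: 11.3
eef_pos: [0.6622, -0.0233, 0.2302]
ee_rot: [3.139, 0.0, 1.783]
force: [0.1, -0.5, 1.9]
width: 0.0197
[0.6194171  0.62405502 1.1920019 ] [255.41121366 181.33751733] [255.1809606  181.85187706]
```

View pics/f1.png

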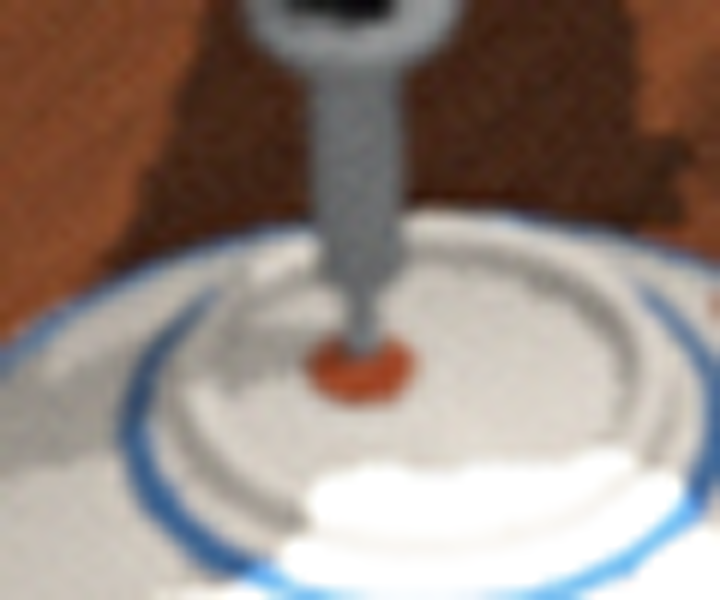

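The tip is on the foot patch, about 3 mm from its middle, with roughly 3 N held for more than 0.8 s. Next is the round flank patch: retreat, tilt 35° and stop 40 mm off.

```bash
python3 -m inch '0 0 0 4 0 0 0; 0 0 0 8 0 0 0; 0 -2 -4 9 8 -3.7 0; 0 -4 -8 9 16 -7.4 0; 0 -6 -11 8 24 -11 0; 0 -8.1 -13.8 5 31.8 -14.6 0; 0 -8.1 -13.8 2 31.8 -14.6 0;  0 -8.1 -13.8 0 31.8 -14.6 0; 0 -8.1 -13.8 0 31.8 -14.6 0; 0 -8.1 -13.8 0 31.8 -14.6 0'
cat > goal.py <<'E'
import sys
from h import *
a=float(sys.argv[1]);tip=np.array(eval(sys.argv[2]))
n=np.array([np.sin(np.radians(35))*np.cos(a),np.sin(np.radians(35))*np.sin(a),np.cos(np.radians(35))])
L=[]
for i in range(5): grab_frame('side');L.append(telemetry.get_state()['force'])
s=telemetry.get_state();R=Rn.from_euler('xyz',s['ee_rot']);pz=-R.apply([0,0,1])
T=s['eef_pos']-.1003*pz;d=tip-T
print('q',s['q'].round(2),'w',round(s['width'],4),'ang',np.degrees(np.arccos(pz@n)).round(2),'turn',np.degrees(np.cross(pz,n)).round(2))
print('dn mm',(d@n*1000).round(1),'lat mm',((d-d@n*n)*1000).round(1),'Fn',(np.mean(L,0)@n).round(2),'n',n.round(3),'F',np.mean(L,0).round(2))
print('tip px',{k:proj(grab_frame(k),T).round(1) for k in('side','top')})
E
python3 goal.py -2.0028 '[.6153,-.0883,.113]'
```

```text
t: 12.6
eef_pos: [0.5822, -0.16, 0.2315]
ee_rot: [2.741, -0.475, 1.884]
force: [0.3, -0.6, -1.7]
width: 0.0193
q [-0.4   0.27  0.06 -0.63 -1.38 -0.82] w 0.0195 ang 0.13 turn [-0.01  0.11  0.06]
dn mm -42.3 lat mm [-0.8 -2.  -1.5] Fn -1.42 n [-0.24  -0.521  0.819] F [ 0.05  0.34 -1.5 ]
tip px {'side': array([296.7, 161. ]), 'top': array([331.4, 204. ])}
```

```bash
python3 -m inch '0 0.4 0.8 -1.6 0 0 0; 0 0.7 1.5 -2.7 0 0 0; 0 0.8 1.7 -3.2 0 0 0; 0 0.8 1.7 -3.2 0 0 0; 0 0.8 1.7 -3.2 0 0 0'
python3 goal.py -2.0028 '[.6153,-.0883,.113]'
python3 - <<'E'
from h import *
a=grab_frame('side')['pixels'][130:200,250:330,::-1];b=grab_frame('top')['pixels'][170:240,280:360,::-1]
cv2.imwrite('pics/g1.png',np.hstack([cv2.resize(i,(400,350),interpolation=cv2.INTER_CUBIC) for i in(a,b)]))
E
```

```text
t: 13.58
eef_pos: [0.5896, -0.1442, 0.1991]
ee_rot: [2.741, -0.476, 1.881]
force: [-0.1, -0.4, -1.0]
width: 0.0195
q [-0.38  0.29  0.01 -0.64 -1.31 -0.81] w 0.0195 ang 0.15 turn [-0.01  0.13  0.08]
dn mm -5.5 lat mm [0.1 0.7 0.5] Fn -1.18 n [-0.24  -0.521  0.819] F [-0.26  0.12 -1.44]
tip px {'side': array([289.7, 175.7]), 'top': array([321.7, 202. ])}
```

View pics/g1.png

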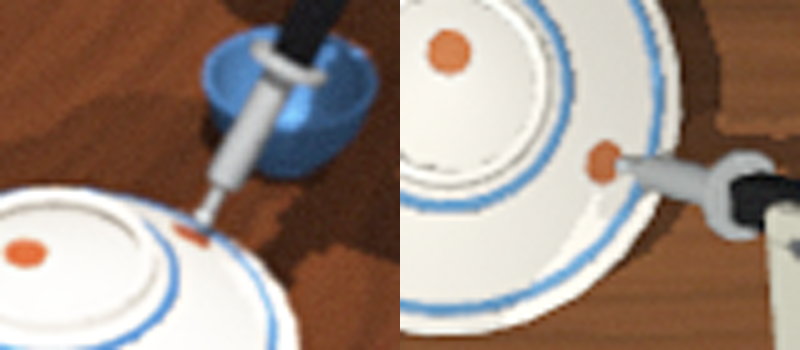

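The top view shows the tip at (323,202) and the patch at (320.1,202). After the remaining approach it would sit about 3 mm too far outward, so I'll shift it 2.5 mm inward along the slope and press.

```bash
python3 -m inch '0 0.1 0.2 -0.1 0 0 0; 0 0.2 0.4 -0.2 0 0 0; 0 0.2 0.4 -0.2 0 0 0; 0 0.2 0.4 -0.2 0 0 0';python3 goal.py -2.0028 '[.6153,-.0883,.113]'
python3 -m inch '0 0.05 0.1 -0.16 0 0 0; 0 0.07 0.16 -0.25 0 0 0; 0 0.07 0.16 -0.25 0 0 0; 0 0.07 0.16 -0.25 0 0 0';python3 goal.py -2.0028 '[.6153,-.0883,.113]'
```

```text
t: 14.52
eef_pos: [0.5914, -0.1399, 0.1969]
ee_rot: [2.741, -0.476, 1.881]
force: [0.5, 0.0, -1.5]
width: 0.02
q [-0.37  0.29  0.01 -0.64 -1.3  -0.81] w 0.0195 ang 0.13 turn [-0.02  0.11  0.07]
dn mm -1.1 lat mm [-0.7 -1.1 -0.9] Fn -1.02 n [-0.24  -0.521  0.819] F [ 0.32  0.02 -1.14]
tip px {'side': array([288. , 177.2]), 'top': array([319.7, 201.3])}
t: 15.38
eef_pos: [0.5922, -0.1385, 0.1946]
ee_rot: [2.741, -0.476, 1.881]
force: [-0.5, -1.0, 0.4]
width: 0.0195
q [-0.37  0.29  0.   -0.64 -1.29 -0.81] w 0.02 ang 0.14 turn [-0.01  0.12  0.07]
dn mm 1.9 lat mm [-0.7 -1.1 -0.9] Fn 0.6 n [-0.24  -0.521  0.819] F [-0.37 -0.9   0.05]
tip px {'side': array([287.4, 178.4]), 'top': array([318.8, 201.1])}
```

```bash
python3 -m inch '0 0.03 0.05 -0.08 0 0 0; 0 0.05 0.1 -0.16 0 0 0; 0 0.05 0.1 -0.16 0 0 0; 0 0.05 0.1 -0.16 0 0 0; 0 0.05 0.1 -0.16 0 0 0; 0 0.05 0.1 -0.16 0 0 0; 0 0.05 0.1 -0.16 0 0 0; 0 0.05 0.1 -0.16 0 0 0';python3 goal.py -2.0028 '[.6153,-.0883,.113]'
python3 - <<'E'
from h import *
a=grab_frame('side')['pixels'][130:200,250:330,::-1];b=grab_frame('top')['pixels'][170:240,280:360,::-1]
cv2.imwrite('pics/g2.png',np.hstack([cv2.resize(i,(400,350),interpolation=cv2.INTER_CUBIC) for i in(a,b)]))
E
```

```text
t: 16.73
eef_pos: [0.5926, -0.1375, 0.1929]
ee_rot: [2.741, -0.476, 1.881]
force: [-1.0, -2.1, 1.4]
width: 0.0196
q [-0.36  0.3   0.   -0.64 -1.29 -0.81] w 0.0192 ang 0.13 turn [-0.01  0.11  0.07]
dn mm 3.8 lat mm [-0.7 -1.1 -0.9] Fn 1.39 n [-0.24  -0.521  0.819] F [-0.6  -1.63  0.48]
tip px {'side': array([287. , 179.2]), 'top': array([318.3, 200.9])}
```

View pics/g2.png

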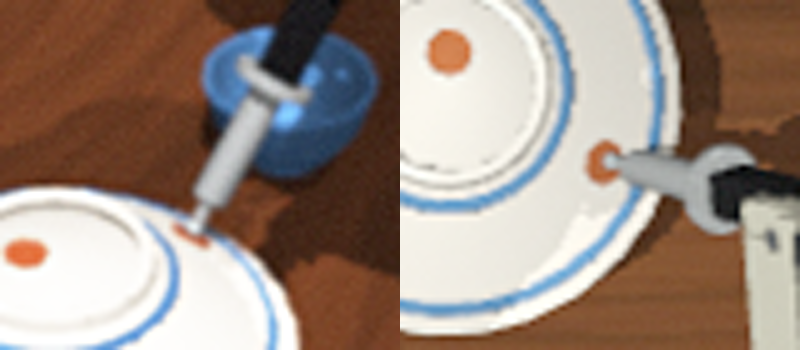

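The tip sits on the round patch, about 1 mm from its middle in the top view, and pressed at roughly 2.6 N for over a second. I'll retreat along the normal and bring the probe upright.

```bash
python3 -m inch '0 -0.6 -1.3 2 0 0 0; 0 -1.2 -2.6 4.1 0 0 0; 0 -1.2 -2.6 7 -8 3.7 0; 0 0 0 10 -16 7.4 0; 0 1.2 5 11.7 -24 11 0; 0 2.4 10 11.7 -31.8 14.6 0; 0 2.7 13.7 11.7 -31.8 14.6 0; 0 2.7 13.7 11.7 -31.8 14.6 0; 0 2.7 13.7 11.7 -31.8 14.6 0'; python3 goal.py 1.8309 '[.6274,.0523,.113]'
```

```text
t: 18.3
eef_pos: [0.6193, -0.0001, 0.3094]
ee_rot: [3.139, 0.0, 1.785]
force: [0.5, -0.3, -1.6]
width: 0.0197
q [ 0.31  0.22  0.08  0.   -1.43 -1.67] w 0.0196 ang 34.95 turn [-31.76  -8.29  -0.11]
dn mm -50.4 lat mm [  0.1  82.  -55.4] Fn -1.18 n [-0.148  0.554  0.819] F [-0.45 -0.27 -1.34]
tip px {'side': array([267.9, 163.6]), 'top': array([280.1, 194.2])}
```

```bash
python3 -m inch '0 -0.3 4 0 -8.5 -2.2 0; 0 -0.6 8 0 -17 -4.5 0; 0 -1 11 0 -25.5 -6.8 0; 0 -1.4 13.6 -2 -33.8 -9 0; 0 -1.4 13.6 -5 -33.8 -9 0; 0 -1.4 13.6 -7.3 -33.8 -9 0; 0 -1.4 13.6 -7.3 -33.8 -9 0; 0 -1.4 13.6 -7.3 -33.8 -9 0'; python3 goal.py 1.8309 '[.6274,.0523,.113]'
```

```text
t: 19.65
eef_pos: [0.6062, 0.1345, 0.2382]
ee_rot: [3.102, 0.61, 1.77]
force: [0.3, 0.2, -0.8]
width: 0.0196
q [ 0.85  0.34 -0.28  0.51 -1.35 -2.42] w 0.0196 ang 0.25 turn [-0.07  0.19 -0.14]
dn mm -50.7 lat mm [-1.1  1.4 -1.1] Fn -1.04 n [-0.148  0.554  0.819] F [ 0.1  -0.34 -1.02]
tip px {'side': array([247.9, 208. ]), 'top': array([240.8, 197.4])}
```

```bash
python3 -m inch '0 0.2 -0.8 -1.3 0 0 0; 0 0.4 -1.6 -2.6 0 0 0; 0 0.5 -2.2 -3.5 0 0 0; 0 0.55 -2.35 -3.8 0 0 0; 0 0.55 -2.35 -3.8 0 0 0; 0 0.55 -2.35 -3.8 0 0 0'; python3 goal.py 1.8309 '[.6274,.0523,.113]'
python3 - <<'E'
from h import *
a=grab_frame('side')['pixels'][180:250,210:290,::-1];b=grab_frame('top')['pixels'][165:235,215:295,::-1]
cv2.imwrite('pics/k1.png',np.hstack([cv2.resize(i,(400,350),interpolation=cv2.INTER_CUBIC) for i in(a,b)]))
E
```

```text
t: 20.75
eef_pos: [0.6114, 0.1113, 0.1999]
ee_rot: [3.102, 0.61, 1.771]
force: [0.1, -0.3, -1.6]
width: 0.0196
q [ 0.81  0.35 -0.36  0.54 -1.26 -2.44] w 0.0197 ang 0.25 turn [-0.06  0.2  -0.14]
dn mm -5.8 lat mm [ 0.1 -0.3  0.2] Fn -1.0 n [-0.148  0.554  0.819] F [-0.06  0.26 -1.41]
tip px {'side': array([251.7, 214.2]), 'top': array([253.3, 196.9])}
```

View pics/k1.png

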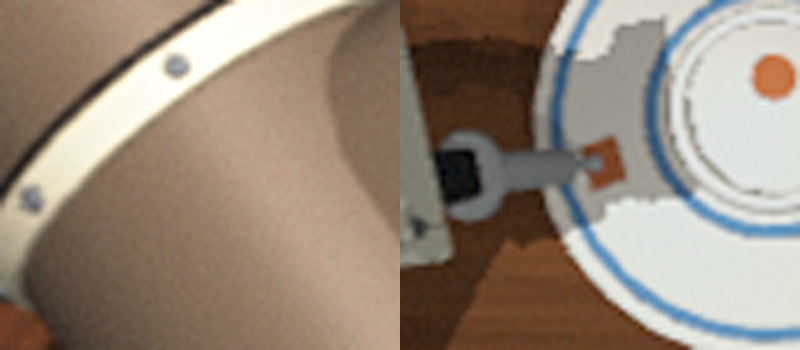

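The arm hides the tip in the side view. The top view shows it at crop (597,161) and the patch at (603,163), and the remaining approach closes that gap.

```bash
python3 -m inch '0 0.04 -0.14 -0.2 0 0 0; 0 0.07 -0.28 -0.41 0 0 0; 0 0.1 -0.39 -0.57 0 0 0; 0 0.1 -0.39 -0.57 0 0 0; 0 0.1 -0.39 -0.57 0 0 0';python3 goal.py 1.8309 '[.6274,.0523,.113]'
python3 -m inch '0 0.01 -0.06 -0.08 0 0 0; 0 0.03 -0.11 -0.16 0 0 0; 0 0.03 -0.11 -0.16 0 0 0; 0 0.03 -0.11 -0.16 0 0 0';python3 goal.py 1.8309 '[.6274,.0523,.113]'
```

```text
t: 21.82
eef_pos: [0.6123, 0.1073, 0.194]
ee_rot: [3.103, 0.61, 1.771]
force: [-0.1, 1.2, 0.4]
width: 0.0194
q [ 0.8   0.35 -0.37  0.55 -1.24 -2.45] w 0.0198 ang 0.24 turn [-0.05  0.19 -0.14]
dn mm 1.3 lat mm [ 0.2 -0.2  0.1] Fn 0.05 n [-0.148  0.554  0.819] F [-0.63  0.39 -0.32]
tip px {'side': array([252.3, 214.9]), 'top': array([255.3, 196.8])}
t: 22.68
eef_pos: [0.6126, 0.1062, 0.1924]
ee_rot: [3.103, 0.61, 1.771]
force: [-0.7, 0.8, 0.8]
width: 0.0195
q [ 0.8   0.36 -0.37  0.55 -1.24 -2.45] w 0.0196 ang 0.24 turn [-0.06  0.19 -0.14]
dn mm 3.2 lat mm [ 0.1 -0.2  0.2] Fn 1.02 n [-0.148  0.554  0.819] F [-0.45  1.08  0.43]
tip px {'side': array([252.5, 215.2]), 'top': array([255.8, 196.7])}
```

```bash
python3 -m inch '0 0.02 -0.06 -0.08 0 0 0; 0 0.02 -0.06 -0.08 0 0 0; 0 0.02 -0.06 -0.08 0 0 0; 0 0.02 -0.06 -0.08 0 0 0; 0 0.02 -0.06 -0.08 0 0 0; 0 0.02 -0.06 -0.08 0 0 0; 0 0.02 -0.06 -0.08 0 0 0; 0 0.02 -0.06 -0.08 0 0 0; 0 0.02 -0.06 -0.08 0 0 0';python3 goal.py 1.8309 '[.6274,.0523,.113]'
python3 - <<'E'
from h import *
b=grab_frame('top')['pixels'][165:235,215:295,::-1]
cv2.imwrite('pics/k2.png',cv2.resize(b,(640,560),interpolation=cv2.INTER_CUBIC))
E
```

```text
t: 24.15
eef_pos: [0.6127, 0.1055, 0.1916]
ee_rot: [3.103, 0.61, 1.771]
force: [-0.1, 0.5, 0.9]
width: 0.0196
q [ 0.8   0.36 -0.37  0.55 -1.24 -2.45] w 0.0193 ang 0.24 turn [-0.05  0.19 -0.14]
dn mm 4.3 lat mm [ 0.1 -0.1  0.1] Fn 1.73 n [-0.148  0.554  0.819] F [-0.6   1.51  0.98]
tip px {'side': array([252.6, 215.2]), 'top': array([256.1, 196.7])}
```

View pics/k2.png

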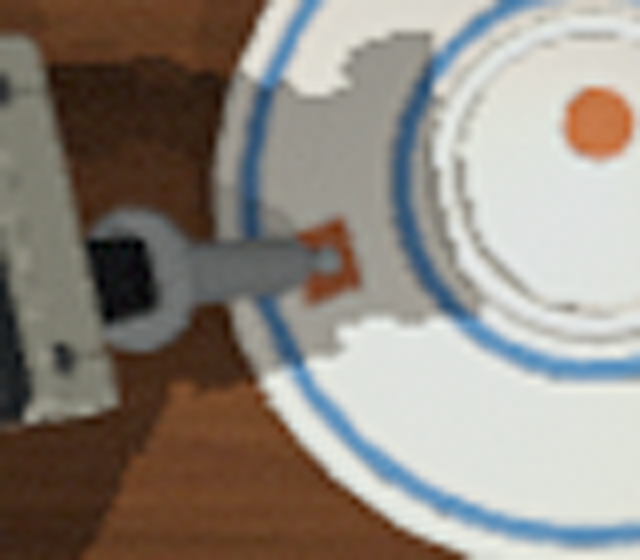

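The tip is in the middle of the square patch (crop (328,258)), with about 2.8 N held for more than a second. I'll retreat, bring the probe upright and return to the rack.

```bash
python3 -m inch '0 -0.4 1.4 2 0 0 0; 0 -0.7 2.8 4.1 0 0 0; 0 -0.7 2.8 7 8.5 2.2 0; 0 -0.2 0 10 17 4.5 0; 0 0.2 -4 11.8 25.5 6.8 0; 0 0.5 -8 11.8 33.8 9 0; 0 0.7 -10.5 11.8 33.8 9 0; 0 0.7 -10.5 11.8 33.8 9 0; 0 0.7 -10.5 11.8 33.8 9 0' && python3 -m inch '0 -2 -6 0 0 0 0; 0 -5 -11 0 0 0 0; 0 -8 -17 0 0 0 0; 0 -11 -23 0 0 0 0; 0 -14 -29 -1 0 0 0; 0 -15.8 -32.5 -3 0 0 0; 0 -15.8 -32.5 -4 0 0 0; 0 -15.8 -32.5 -4 0 0 0; 0 -15.8 -32.5 -4 0 0 0'
```

```text
t: 25.68
eef_pos: [0.6193, 0.0007, 0.3089]
ee_rot: [3.139, 0.0, 1.781]
force: [-0.6, -0.5, -0.6]
width: 0.0196
t: 26.8
eef_pos: [0.4624, -0.3232, 0.2695]
ee_rot: [3.138, 0.001, 1.784]
force: [-0.2, 0.1, -1.7]
width: 0.0197
```

```bash
python3 -m inch '0 0 -0.2 -3 0 0 0; 0 0 -0.2 -5.5 0 0 0; 0 0 -0.2 -5.5 0 0 0; 0 0 -0.2 -5.5 0 0 0'
python3 - <<'E'
from h import *
f=grab_frame('side');s=telemetry.get_state();print(s['eef_pos'],s['force'])
cv2.imwrite('pics/m1.png',cv2.resize(f['pixels'][100:180,350:430,::-1],(600,600),interpolation=cv2.INTER_CUBIC))
E
```

```text
t: 27.3
eef_pos: [0.4636, -0.325, 0.216]
ee_rot: [3.137, 0.002, 1.785]
force: [-0.6, 0.1, -0.8]
width: 0.0196
[ 0.46361869 -0.32514897  0.21613558] [ 0.27183231  0.40775905 -0.60252936]
```

That was my twelfth picture, so from here I'll go by force and numbers. I'll lower the probe in stages into the pose it was picked from.

```bash
python3 -m inch '0 -0.15 0 -0.5 0 0 0; 0 -0.15 0 -1.5 0 0 0; 0 -0.15 0 -2.5 0 0 0; 0 -0.15 0 -2.5 0 0 0' && python3 fz.py && python3 -m inch '0 0 0 -1 0 0 0; 0 0 0 -2 0 0 0; 0 0 0 -2.5 0 0 0; 0 0 0 -2.5 0 0 0' && python3 fz.py
```

```text
t: 27.85
eef_pos: [0.4613, -0.3249, 0.1898]
ee_rot: [3.138, 0.001, 1.785]
force: [-0.1, -0.4, -2.0]
width: 0.0195
F [-0.03 -0.   -0.9 ] z [ 0.4623 -0.3253  0.1914]
t: 28.65
eef_pos: [0.462, -0.3251, 0.1657]
ee_rot: [3.137, 0.002, 1.785]
force: [-0.1, 1.0, -0.6]
width: 0.0194
F [ 0.02  0.28 -0.99] z [ 0.4625 -0.3253  0.1667]
```

Both tip and shaft have entered the hole without contact forces, and TCP is at 0.166. I'll continue down to the flange seat.

```bash
python3 -m inch '0 0 0 -1.5 0 0 0; 0 0 0 -3 0 0 0; 0 0 0 -4.2 0 0 0; 0 0 0 -4.2 0 0 0' && python3 fz.py && python3 -m inch '0 0 0 -0.2 0 0 0; 0 0 0 -0.35 0 0 0; 0 0 0 -0.35 0 0 0' && python3 fz.py
```

```text
t: 29.45
eef_pos: [0.4615, -0.325, 0.1231]
ee_rot: [3.138, 0.001, 1.785]
force: [0.1, 0.0, -1.2]
width: 0.0197
F [-0.32 -0.09 -1.27] z [ 0.4629 -0.3254  0.1253]
t: 30.12
eef_pos: [0.4627, -0.3254, 0.1216]
ee_rot: [3.135, 0.003, 1.785]
force: [-0.1, -0.0, -1.2]
width: 0.0196
F [-0.15 -0.34 -1.63] z [ 0.4629 -0.3254  0.1218]
```

```bash
python3 -m inch '0 0 0 -0.1 0 0 0; 0 0 0 -0.15 0 0 0; 0 0 0 -0.15 0 0 0' && python3 fz.py && python3 -m inch '0 0 0 -0.1 0 0 0; 0 0 0 -0.1 0 0 0' && python3 fz.py
```

```text
t: 30.8
eef_pos: [0.4629, -0.3255, 0.1204]
ee_rot: [3.135, 0.003, 1.785]
force: [-0.2, 0.3, 0.3]
width: 0.0197
F [ 0.12 -0.23  0.2 ] z [ 0.4629 -0.3255  0.1203]
t: 31.35
eef_pos: [0.4633, -0.3258, 0.1202]
ee_rot: [3.134, 0.004, 1.785]
force: [-1.5, 0.0, 5.1]
width: 0.0197
F [-0.97  0.83  5.64] z [ 0.4633 -0.3258  0.1202]
```

The flange is seated at TCP 0.1203, the same height as at pick-up. I'll ease off, open and go straight up.

```bash
python3 -m inch '0 0 0 0.05 0 0 0; 1 0 0 0.05 0 0 0; 1 0 0 0.05 0 0 0; 1 0 0 0.05 0 0 0; 1 0 0 0.05 0 0 0; 1 0 0 0.05 0 0 0; 1 0 0 0.05 0 0 0' && python3 -m inch '1 0 0 4 0 0 0; 1 0 0 9 0 0 0; 1 0 0 14 0 0 0; 1 0 0 17 0 0 0; 1 -5 -10 17 0 0 0; 1 -12 -18 17 0 0 0; 1 -17 -24 17 0 0 0; 1 -20 -26 17 0 0 0; 1 -20 -26 17 0 0 0; 1 -20 -26 17 0 0 0'
python3 - <<'E'
from h import *
F={n:grab_frame(n) for n in('side','top')};s=telemetry.get_state();print(s['width'],s['force'],s['qd'].round(3))
for o in 'probe rack_top jar cup brush'.split():
    r={n:pinpoint(n,o) for n in F}
    print(o,{n:[(np.round(d['location'],1).tolist(),round(d['p'],2)) for d in r[n][:1]] for n in r}, np.round(tri(F,r['side'][0]['location'],r['top'][0]['location']),4) if r['side'] and r['top'] else '')
for n,c in(('side',(110,170,370,410)),('top',(245,300,385,460))):
    o=cv2.imread(f'pics/{n}0.png')[:,:,::-1].astype(int);d=np.abs(o-F[n]['pixels']).max(2)[c[0]:c[1],c[2]:c[3]]
    print(n,'diff>60 px',(d>60).sum(),'of',d.size)
for n in F:
    r=regions_of(n,'probe');print(n,r[0]['bbox'] if r else None)
E
```

```text
t: 32.52
eef_pos: [0.4633, -0.3258, 0.1207]
ee_rot: [3.134, 0.004, 1.785]
force: [-0.1, 0.8, 0.1]
width: 0.0744
t: 33.78
eef_pos: [0.2605, -0.5878, 0.29]
ee_rot: [3.135, 0.004, 1.782]
force: [-0.5, 1.0, 0.3]
width: 0.0875
0.08761497259540099 [-0.52119191  0.18859719 -0.15721285] [ 0.047 -0.019 -0.015 -0.007  0.003 -0.027]
probe {'side': [([387.5, 143.7], 0.61)], 'top': [([429.1, 268.7], 0.68)]} [ 0.4662 -0.3227  0.1071]
rack_top {'side': [([385.0, 145.7], 0.86)], 'top': []} 
jar {'side': [([378.5, 178.0], 0.72)], 'top': [([159.9, 253.9], 0.58)]} [0.4162 0.1568 0.3844]
cup {'side': [([305.7, 157.9], 0.77)], 'top': [([398.8, 187.1], 0.63)]} [ 0.6614 -0.2909  0.016 ]
brush {'side': [([126.3, 340.6], 0.98)], 'top': [([131.3, 164.8], 0.59)]} [0.7224 0.3604 0.0084]
side diff>60 px 44 of 2400
top diff>60 px 26 of 4125
side [380.7, 122.8, 398.3, 169.0]
top [422.6, 260.6, 447.2, 280.8]
```

Run:
```python
from h import *
F={n:grab_frame(n) for n in('side','top')}
W={'probe side':('side',105,160,370,410),'probe top':('top',255,292,415,455),'cup side':('side',125,170,285,330),'cup top':('top',160,210,380,430),'jar side':('side',315,385,220,270),'jar top':('top',235,275,130,175),'brush side':('side',290,400,95,170),'brush top':('top',120,220,100,165)}
for k,(n,a,b,c,d) in W.items():
    o=cv2.cvtColor(cv2.imread(f'pics/{n}0.png'),cv2.COLOR_BGR2GRAY)[a:b,c:d].astype(np.float32)
    g=cv2.cvtColor(F[n]['pixels'],cv2.COLOR_RGB2GRAY)[a:b,c:d].astype(np.float32)
    s,r=cv2.phaseCorrelate(o,g,cv2.createHanningWindow((d-c,b-a),cv2.CV_32F));print(k,'shift px',np.round(s,2),'resp',round(r,2))
s=telemetry.get_state();print(s['t'],s['qd'].round(3))
```

```text
probe side shift px [-0.42 -0.31] resp 1.01
probe top shift px [ 0.08 -0.56] resp 1.0
cup side shift px [0.41 0.42] resp 0.77
cup top shift px [-0.09  0.24] resp 0.82
jar side shift px [-0.05  0.02] resp 0.93
jar top shift px [0.51 0.05] resp 1.0
brush side shift px [0.49 0.04] resp 0.99
brush top shift px [-0.04 -0.03] resp 0.97
34.575 [-0.003  0.     0.    -0.     0.001  0.   ]
```

Every item is within about half a pixel (about 1 mm) of where it started, and the arm is at rest and clear. I'm handing in.

```bash
python3 -c "
from station import arm;print(arm.job_done())"
```

```text
the job is handed in; nothing more can be done
None
```

I touched the probe to all three patches in the required order, put it back upright in its rack, and handed the job in at about 34.6 s. `job_done()` gives no verdict, so the figures below are my own measurements.

| Patch | Spring force | Held for | Tip from patch middle | Off square |
|---|---|---|---|---|
| Foot ring | about 3 N | more than 0.8 s | about 3 mm | about 0.2° |
| Round, on flank | about 2.6 N | more than 1 s | about 1 mm | about 0.1° |
| Square, on flank | about 2.8 N | more than 1 s | about 1 mm | about 0.2° |

The forces are approximate: the wrist reading is noisy, so I averaged it and took off the reading with the probe hanging free.

**Probe back in the rack:** the flange seated at the same gripper height as at pick-up (0.1203 m). About 5–6 N of downward force showed briefly on the rack before I let go.

**Final check:** image comparison with the first pictures put the probe, jar, small bowl and brush within about 0.6 pixel of their starting places, roughly 1 mm. The arm was clear and at rest.

**Checks that disagreed or were missing:**
- **Jar and rack:** the final side-view detection of the jar was wrong, as it picked out the rack. The rack hole was not found from above. I relied on the image comparison instead.
- **Bowl height:** the camera fit put the head 24.6 mm above its lowest setting, while the contact force suggested about 22 mm. I used the contact value.
- **Square patch:** the arm hid it from the side camera, so I checked that touch from above only.
- **Picture limit:** I had used all 12 pictures by then, so I judged the return to the rack by force and numbers only.

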